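# Close the specimen jar

### The arm

A 7-joint arm with a two-finger parallel gripper is mounted at the origin on a cart in front of the work surface, level with it; the furniture and walls round the work are solid. World frame = base frame: x ahead of the robot, y to its left, z up, the work surface at z = 0. Lengths are in m, angles in degrees, forces in N, time in s.
With the tool pointing down it reaches from about 0.35 to 0.9 m from the base axis. Payload 19.9 kg.
Tool frame: the origin (TCP) lies at the centre of the arm's flange, where the gripper is bolted on; the fingertips stand 199 mm ahead of it and the grasp point (between the pads) lies 180 mm ahead of it; z points along the fingers, y is the line along which they close (so a half turn about z gives the same grasp; the last joint's range is limited). The gripper opens to 94 mm and grips with 3 to 60 N. Pads are 16 mm wide; open, the fingers measure 119 mm over their backs; the gripper's body (75 mm by 177 mm) begins 78 mm behind the grasp point.
Start: joints at [-66.893, 23.915, -0.59, 92.452, 0.269, 63.638, -3.037], TCP at [0.269, 0.564, 0.405] pointing down, gripper open.
Joint ranges: [-161.28, 161.28], [-22.2, 115.67], [-73.04, 71.86], [3.21, 147.25], [-68.34, 248.33], [10.77, 114.83], [-161.83, 161.83]. Speed limits (degrees/s): [108.29, 108.29, 136.94, 136.94, 172.46, 172.46, 172.46].

### API

Orientations are given as a 3x3 rotation matrix whose columns are the frame's x, y, z axes.
In Python, from bench import sensors, optics, workorder gives the robot as it stands.
- The arm moves only by the tool step_arm, never from a script. Its argument "targets" is a list that holds one entry, the list of rows, each a list of 6 numbers: the shift along the world's x, y, z in units of 30 mm (1.0 is 30 mm), then the turn, a rotation vector about the world's x, y, z in rad. A call has 1 to 20 rows; each row shifts and turns the commanded pose from where the row before left it; what a row does not reach is not made up. A row lasts 1/12 s, in which the tool goes at most 41.7 mm and 7.16 degrees, less where a joint would pass 70% of its speed; a pose out of reach is approached as far as the arm can. A call is refused whole if a number of a shift passes 1 or a number of a turn 0.125, either way. A call with a gripper value outside its range is refused whole. "gripper" is the opening, from -1 (shut) to 1 (fully open), set as the call begins (left out, the last holds). The fingers move at their own pace and stop on an object; the grip force is fixed at half the most. Time passes only in rows, so rows that do not move let the fingers close. It gives the time, the measured TCP pose, the force, the opening and the grip force at its end, in the units of the state.
- sensors.observe(): the state, without advancing time (a new reading comes with each control period).
- optics.get_image(name): name is "side" or "top" or "wrist"; returns the picture (420x560x3 uint8, red, green, blue); there is no depth.
- optics.camera_info(name): a dict with "mtx" (3x3 intrinsics, pixels), "k1" (the pictures are not rectified: a ray, as slopes to the right and down, at radius r is drawn at 1 + k1 r^2 times it, then the intrinsics apply), "position" and "orientation" of the camera in the world; the wrist camera has in their place "hand_eye" (4x4, takes a point from camera to tool coordinates, whose origin is the TCP and whose axes are the flange's). Camera axes: x right, y up, looking along -z (the intrinsics and any distortion apply to the point x, -y, -z); pixel columns grow to the right and rows downward; lengths in m; the calibration is good to about 2 mm. A picture is of the moment at which its call begins: read the wrist's pose just before it. camera_info takes no time and is no camera call.
- workorder.sign_off(): hands the job in; it is judged then, once.
The state is a dict: "clock": time; "joint_pos": joint angles; "dq": joint speeds; "tau": joint torques, N m; "eef_pos": TCP position; "orientation": TCP orientation; "force": force on the tool from outside, world axes, zero at the start; "moment": the same for the moment, N m; "finger_gap": finger opening in m; "gripper_force": force on a finger pad.
Only numpy, scipy, OpenCV 4.12 (cv2) and the standard library are available. Lean on these libraries where they do the work, as an engineer would, in place of code of your own. Each camera call takes 0.05 s, during which the arm holds its last target. There are 200 camera calls.

### The job

The open white specimen jar stands locked in the blue bench clamp; close it with the loose red cap that lies on the worktop. Set the cap level on the mouth, turn it backwards (anticlockwise from above) under light pressure until you feel it drop off the thread ends into the thread, then screw it clockwise, finger-tight only, until it is fully home at its stop, and let go. Do not force the thread: press and turn gently, above all while the cap still rides on top of it, and leave the dish, the vial and the forceps where they are.

Things in the scene. Friction and masses are not known exactly. Their poses are not given: they have to be found in the camera images.
- cap: Round red screw cap, 60 mm across, 24.5 mm high, about 50 g, lying mouth down on the worktop. Origin: centre of the lower edge of its skirt; z up through its top. Inside at the lower edge are three lugs 120 deg apart, 16 deg wide, 4 to 5 mm thick, tips on a 44 mm circle; their angles about z are not known and cannot be seen from above. Finger-tight, about 0.3 N m, is enough to close it.
- cap_seal (a joint): Sprung sealing disc, 40 mm across, inside the cap's top: 0 = free, it then stands 16.5 mm above the cap's lower edge; grows in m as the jar's rim presses it up. 0.0035 = cap home. Its spring pushes with 1.5 N at first touch and 7 N at home.
- jar: White jar, body 64 mm across, held fast (cannot turn). Origin: centre of its underside, z up; shoulder 62 to 66 mm up, neck 42 mm across, rim at 92 mm. Three thread ribs, 51 mm across, each 86 deg long: level tops 7.5 mm below the rim, undersides run down clockwise to a stop post (8 deg wide, 3 mm higher than the rib tops). A 26 deg gap after each post lets a lug in. Their angles are not known.
- jar_mouth (a point): Centre of the jar's rim, 98 mm above the worktop, z up. Height of the cap's origin relative to it: -7.5 mm with the lugs riding on the ribs, -4.5 mm on the stop posts, -15.6 mm dropped into the gaps, -20 mm home. From the gaps to home the cap turns clockwise 80 to 90 deg, sinking 4 mm per rad at most; the stop follows 6 deg later. Above the ribs the cap has 1 mm play to each side.
- jar_clamp: Blue clamp ring, 79 mm across, up to 34 mm high, on a grey plate 120 x 104 x 6 mm screwed to the worktop; black pinch knob on the side towards the robot. Origin: centre of the plate's underside, under the jar's axis.
- sorting_dish: Petri dish with sorted animals, 90 mm across, 30 mm high, origin at the centre of its underside. Bystander.
- white_vial: Upright glass vial with white cap, 27 mm across, 58 mm high, origin at the centre of its underside. Bystander.
- fine_forceps: Steel forceps lying flat, 14 x 126 x 10 mm, long axis y, origin at the centre of its underside. Bystander.
Mind the look-alikes: they are no part of the job. What is meant by the cap is not green, and is the smaller of those in its own colour.

How it is judged (in metres and radians):
On the way, in this order (a step that is already met when the one before it is completed fails the run):
1. the cap is set level over the neck: its lower edge below the rim, centred (z of cap in the frame of jar_mouth below 0 m and horizontal distance between cap and jar_mouth below 0.004 m and angle between cap's own z axis and vertical below 0.15 rad).
2. the cap has dropped into the thread (z of cap in the frame of jar_mouth below -0.0135 m and angle between cap's own z axis and vertical below 0.06 rad), for 0.1 s.
At the end, for the whole second after the job is handed in: the cap is screwed fully home and stays so when released: its lower edge at least 19.2 mm below the rim (20 mm is fully home), centred on the mouth within 3 mm, level within 0.05 rad, at rest (z of cap in the frame of jar_mouth below -0.0192 m and horizontal distance between cap and jar_mouth below 0.003 m and angle between cap's own z axis and vertical below 0.05 rad and linear speed of cap below 0.01 m/s); the robot touches nothing.
It fails at once if the thread is forced while the cap rides on top of it (z of cap in the frame of jar_mouth above -0.0135 m and contact force between cap and jar above 35 N).
It fails at once if the cap is overtightened (contact force between cap and jar above 75 N).
It fails at once if the dish is disturbed (distance of sorting_dish from where it was at the start of the episode above 0.015 m).
It fails at once if the vial is disturbed (distance of white_vial from where it was at the start of the episode above 0.015 m).
It fails at once if the forceps is disturbed (distance of fine_forceps from where it was at the start of the episode above 0.015 m).
It also fails if it takes over 61 s, if anything falls off the work surface, if the arm or the gripper's body presses on something with over 40 N, if the wrist force passes 120 N, or if a joint passes its speed limit or range.

## Working session

There is one attempt and no reset: what is moved stays moved. The work goes in short steps, Python scripts to look and compute and a tool call to move; the robot and the scene stay as the last step left them, time stands still between calls to the robot, and variables do not carry over. Pictures are saved under pics/ and viewed, at most 10 in all, crops included, and the job is handed in when it is done.

Besides the shell and the picture viewer there is one more tool, called in YAML: its name, and indented under it one key for each argument. step_arm: Moves the arm, as the interface text tells. Its arguments: {"type":"object","properties":{"targets":{"type":"array"},"gripper":{"type":"number"}},"required":["targets"]}

```bash
mkdir -p pics
cat > h.py <<'E'
import numpy as np, cv2
from bench import sensors, optics, workorder
def cam(n):
    c=optics.camera_info(n); K=np.array(c["mtx"]); k1=c["k1"]
    if "hand_eye" in c:
        s=sensors.observe(); T=np.eye(4); T[:3,:3]=s["orientation"]; T[:3,3]=s["eef_pos"]; T=T@np.array(c["hand_eye"])
        return K,k1,T[:3,3],T[:3,:3]
    return K,k1,np.array(c["position"]),np.array(c["orientation"])
def ray(C,uv):
    K,k1,p,R=C
    d=np.linalg.inv(K)@np.array([uv[0],uv[1],1.]); q=d[:2].copy()
    for _ in range(30): q=d[:2]/(1+k1*(q@q))
    v=R@np.array([q[0],-q[1],-1.]); return p,v/np.linalg.norm(v)
def onz(C,uv,z):
    p,v=ray(C,uv); return p+v*(z-p[2])/v[2]
def cross(a,b):
    (p,u),(q,v)=a,b
    t=np.linalg.lstsq(np.c_[u,-v],q-p,rcond=None)[0]; A=p+u*t[0];B=q+v*t[1]
    return (A+B)/2,np.linalg.norm(A-B)
def proj(C,X):
    K,k1,p,R=C; x=R.T@(np.array(X)-p); q=np.array([x[0],-x[1]])/-x[2]; q=q*(1+k1*(q@q)); return (K@[q[0],q[1],1])[:2]
def snap(n,f=None):
    C=cam(n); I=np.array(optics.get_image(n))
    if f: cv2.imwrite("pics/"+f,I[:,:,::-1])
    return C,I
E
python3 - <<'E'
from h import *
print(sensors.observe())
L=[]
for n in("top","side","wrist"):
    C,I=snap(n,n+"0.png"); print(n,C[2],C[3].round(2).tolist(),C[1]); L.append(I)
cv2.imwrite("pics/ts.png",np.vstack([np.hstack(L[:2]),])[:,:,::-1][:, :, :])
E
python3 -c "
import cv2;a=cv2.imread('pics/ts.png');print(a.shape)"
```

```text
{'clock': 0.0, 'joint_pos': array([-66.89365535,  23.94619693,  -0.58962125,  92.48761744,
         0.26779571,  63.6388022 ,  -3.03438146]), 'dq': array([ 0.10364157, -0.01715546, -0.07294406, -0.12773871, -0.06740838,
        0.01812145, -0.03642178]), 'tau': array([-1.08234810e-04, -8.51247811e+01,  6.38881736e-01, -4.25984681e+01,
       -4.87674703e-02,  1.88899128e-02,  2.50935027e-04]), 'eef_pos': array([0.26884578, 0.56405176, 0.4040299 ]), 'orientation': array([[-9.02715666e-01,  4.30237387e-01, -4.66910502e-04],
       [ 4.30237634e-01,  9.02714933e-01, -1.15245851e-03],
       [-7.43436566e-05, -1.24122482e-03, -9.99999227e-01]]), 'force': array([ 0.21398514,  0.30110801, -0.21912904]), 'moment': array([-0.04221012,  0.02230933, -0.06810103]), 'gripper_force': 0.0, 'finger_gap': 0.09404785813129853}
top [ 0.4982887  -0.02587951  1.04463693] [[0.01, 0.99, -0.11], [-1.0, 0.02, 0.01], [0.01, 0.11, 0.99]] 0.015463823750206288
side [ 0.55295177 -0.82523008  0.72222267] [[1.0, 0.01, -0.05], [-0.04, 0.62, -0.79], [0.02, 0.79, 0.62]] -0.07400636012809556
wrist [0.19333669 0.60062366 0.38266434] [[0.43, -0.87, -0.26], [0.9, 0.41, 0.12], [-0.0, -0.28, 0.96]] -0.05221298185177727
(420, 1120, 3)
```

View pics/top0.png

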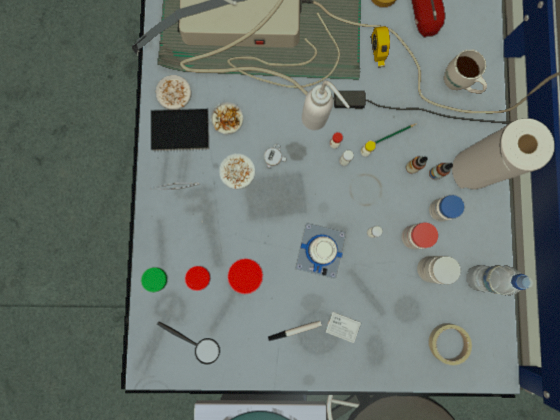

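View pics/side0.png

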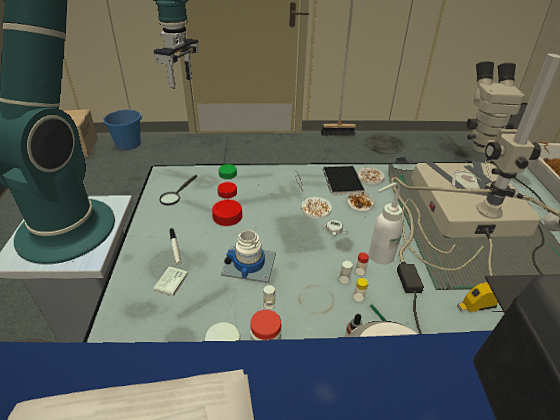

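The top view shows these possible caps:
- green cap (154,279)
- small red cap (198,278)
- large red cap (246,276)
- red-lidded jar (423,236)
- red-topped vial (337,139)

The side view shows the small red cap at (227,190) and the jar in its clamp at (247,248). I choose the small red one, top (198,278), and measure it next.

```bash
cat > m.py <<'E'
from h import *
def blobs(I,kind,amin=60):
    H=cv2.cvtColor(I,cv2.COLOR_RGB2HSV)
    if kind=="red": m=((H[...,0]<8)|(H[...,0]>172))&(H[...,1]>150)&(H[...,2]>60)
    if kind=="green": m=(abs(H[...,0].astype(int)-65)<20)&(H[...,1]>150)&(H[...,2]>60)
    if kind=="white": m=(H[...,1]<60)&(H[...,2]>195)
    if kind=="blue": m=(abs(H[...,0].astype(int)-108)<12)&(H[...,1]>130)
    c,_=cv2.findContours(m.astype(np.uint8),cv2.RETR_EXTERNAL,cv2.CHAIN_APPROX_NONE)
    return [x for x in c if cv2.contourArea(x)>amin]
E
python3 - <<'E'
from m import *
for n in("top","side"):
    C=cam(n); I=cv2.imread(f"pics/{n}0.png")[:,:,::-1].copy()
    for k in("red","green","white"):
        for c in blobs(I,k):
            e=cv2.fitEllipse(c) if len(c)>5 else None
            if e is None: continue
            P=onz(C,e[0],.02)
            if .2<P[0]<.9 and abs(P[1])<.6: print(n,k,np.round(e[0],1),np.round(e[1],1),cv2.contourArea(c),P.round(3))
T=cv2.imread("pics/top0.png"); S=cv2.imread("pics/side0.png")
a=cv2.resize(T[210:310,130:370],None,fx=3,fy=3,interpolation=2); b=cv2.resize(S[155:285,160:400],None,fx=3,fy=2.2,interpolation=2)
cv2.imwrite("pics/crop1.png",np.vstack([a,b]))
E
```

```text
top red [197.1 277.8] [22.7 24.1] 427.0 [0.448 0.159 0.02 ]
top red [244.8 275.7] [33.2 33.9] 882.5 [0.455 0.043 0.02 ]
top red [425.3 234.8] [22.6 23.6] 359.0 [ 0.563 -0.405  0.02 ]
top green [153.8 279.3] [22.8 24.7] 441.0 [0.443 0.265 0.02 ]
top white [321.4 251.8] [17.1 19.5] 219.5 [ 0.516 -0.146  0.02 ]
side red [265.4 324.2] [29.1 29.9] 681.5 [ 0.56  -0.339  0.02 ]
side red [362.8 257.5] [ 9.4 10.1] 71.5 [ 0.811 -0.15   0.02 ]
side red [226.8 212.2] [25.6 30.1] 602.0 [0.457 0.041 0.02 ]
side red [226.9 189.6] [15.4 19.2] 230.5 [0.451 0.152 0.02 ]
side green [227.3 170.8] [14.6 17.3] 194.0 [0.446 0.259 0.02 ]
side white [169.2 401.4] [ 39.4 246.1] 4539.5 [ 0.383 -0.501  0.02 ]
side white [386.1 329.5] [11.9 58.2] 434.0 [ 0.816 -0.362  0.02 ]
side white [222.  332.4] [18.1 35.3] 460.5 [ 0.469 -0.357  0.02 ]
side white [170.1 279.6] [19.6 32.2] 444.0 [ 0.337 -0.21   0.02 ]
side white [247.4 246.1] [12.5 22.7] 85.0 [ 0.518 -0.1    0.02 ]
side white [334.2 224.5] [ 8.9 14. ] 92.5 [ 0.758 -0.02   0.02 ]
side white [169.1 198.1] [ 6.  15.5] 70.5 [0.279 0.112 0.02 ]
```

View pics/crop1.png

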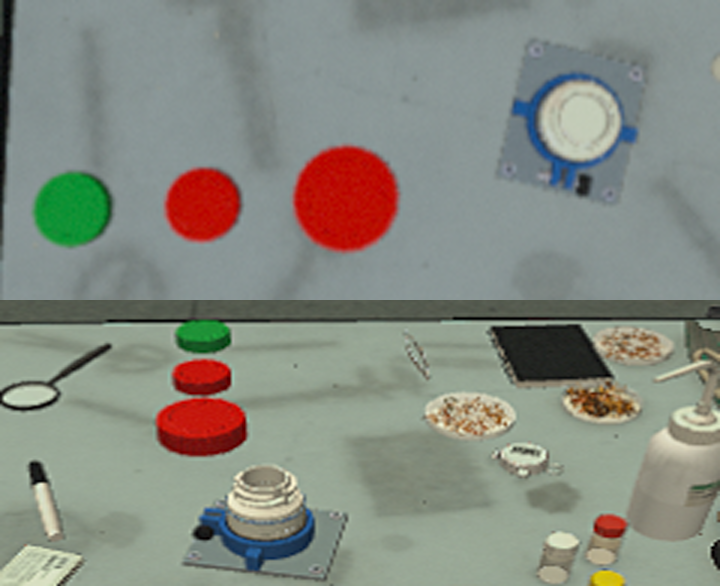

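The crop confirms that the small red cap at top (198,278) sits between the green one and the larger red one. The jar's open white mouth is at top (322,251). Next I move over the cap for wrist views.

step_arm:
  targets:
    - [[0.43, -0.96, 0, 0, 0, -0.12], [0.43, -0.96, 0, 0, 0, -0.12], [0.43, -0.96, 0, 0, 0, -0.12], [0.43, -0.96, 0, 0, 0, -0.12], [0.43, -0.96, 0, 0, 0, -0.12], [0.43, -0.96, 0, 0, 0, -0.12], [0.43, -0.96, 0, 0, 0, -0.12], [0.43, -0.96, 0, 0, 0, -0.12], [0.43, -0.96, 0, 0, 0, -0.12], [0.43, -0.96, 0, 0, 0, -0.12], [0.43, -0.96, 0, 0, 0, -0.12], [0.43, -0.96, 0, 0, 0, -0.12], [0.43, -0.96, 0, 0, 0, -0.12], [0.43, -0.96, 0, 0, 0, -0.12], [0, 0, 0, 0, 0, 0], [0, 0, 0, 0, 0, 0], [0, 0, 0, 0, 0, 0]]

```text
clock: 1.57
eef_pos: [0.4493, 0.1614, 0.4045]
orientation: [[0.525, 0.851, -0.0], [0.851, -0.525, 0.0], [-0.0, -0.0, -1.0]]
force: [-0.2, 0.4, 0.1]
finger_gap: 0.094
gripper_force: 0.0
```

```bash
cat > w.py <<'E'
from m import *; import sys,pickle
C,I=snap("wrist",sys.argv[1]+".png"); pickle.dump((C,I),open(sys.argv[1]+".pkl","wb"))
print(C[0].round(1).tolist(),C[2])
for k in ("red","white"):
    for c in blobs(I,k,300):
        e=cv2.fitEllipse(c); print(k,np.round(e,1) if 0 else (np.round(e[0],1),np.round(e[1],1)),cv2.contourArea(c),onz(C,e[0],.0245).round(4))
print(sensors.observe()["joint_pos"].round(1))
E
python3 w.py w1
```

```text
[[377.1, 0.0, 278.8], [0.0, 377.1, 209.7], [0.0, 0.0, 1.0]] [0.49244849 0.23293803 0.38306576]
red (array([340.4, 274.6]), array([72.7, 86. ])) 4750.5 [0.4542 0.0486 0.0245]
red (array([280.2, 184.9]), array([59.4, 60.3])) 2810.0 [0.4508 0.1635 0.0245]
[-47.4   9.1  26.5 113.6  -4.8  58.3 -50.3]
```

View pics/w1.png

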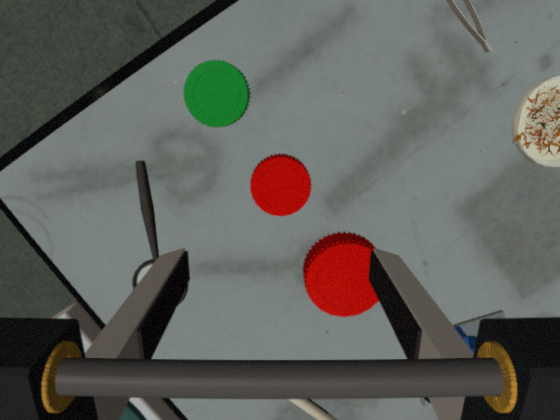

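step_arm:
  targets:
    - [[0, 0, -0.8, 0, 0, 0], [0, 0, -0.8, 0, 0, 0], [0, 0, -0.8, 0, 0, 0], [0, 0, -0.8, 0, 0, 0], [0, 0, 0, 0, 0, 0], [0, 0, 0, 0, 0, 0], [0, 0, 0, 0, 0, 0]]

```text
clock: 2.2
eef_pos: [0.4498, 0.1615, 0.3097]
orientation: [[0.525, 0.851, 0.001], [0.851, -0.525, 0.0], [0.001, 0.0, -1.0]]
force: [0.2, -0.3, 0.3]
finger_gap: 0.0944
gripper_force: 0.0
```

```bash
python3 w.py w2
```

```text
[[377.1, 0.0, 278.8], [0.0, 377.1, 209.7], [0.0, 0.0, 1.0]] [0.492933   0.23306868 0.28836437]
red (array([353.5, 322.8]), array([ 84.9, 102.4])) 6032.0 [0.4534 0.0544 0.0245]
red (array([279.9, 213.1]), array([79.2, 80.4])) 4992.5 [0.4513 0.1643 0.0245]
[-45.1  17.3  25.2 118.7 -10.1  46.  -45.5]
```

The wrist view shows the small red cap at (280,185), the large red cap at (345,275), the green one at (217,93), and a dish at the right edge, clear of the path.

```bash
cat > tri.py <<'E'
from m import *; import pickle
def lsq(rays):
    A=np.zeros((3,3));b=np.zeros(3)
    for p,v in rays:
        M=np.eye(3)-np.outer(v,v);A+=M;b+=M@p
    X=np.linalg.solve(A,b); return X,[np.linalg.norm((np.eye(3)-np.outer(v,v))@(X-p)) for p,v in rays]
def redtop(I,uv,thr):
    H=cv2.cvtColor(I,cv2.COLOR_RGB2HSV); m=((H[...,0]<8)|(H[...,0]>172))&(H[...,1]>150)&(H[...,2]>thr)
    m=cv2.morphologyEx(m.astype(np.uint8),cv2.MORPH_CLOSE,np.ones((3,3)))
    c,_=cv2.findContours(m,0,1); c=[x for x in c if len(x)>8 and cv2.pointPolygonTest(x,uv,False)>=0]
    return cv2.fitEllipse(cv2.convexHull(c[0]))
E
python3 - <<'E'
from tri import *
R=[]
for f,uv in(("w1",(280,185)),("w2",(280,213)),("top",(198,278)),("side",(227,187))):
    if f[0]=="w": C,I=pickle.load(open(f+".pkl","rb"))
    else: C=cam(f); I=cv2.imread(f"pics/{f}0.png")[:,:,::-1].copy()
    print(f,I[uv[1]-12:uv[1]+25:3,uv[0],0])
    e=redtop(I,uv,195 if f!="side" else 150)
    r=ray(C,e[0]); R.append(r)
    X=onz(C,e[0],.0245); d=np.linalg.norm(X-C[2]); print(np.round(e[0],1),np.round(e[1],1),X.round(4),"diam",(max(e[1])*d/C[0][0,0]).round(4))
print(cross(R[0],R[1]),lsq(R[:3]),lsq(R))
E
```

```text
w1 [170 169 172 171 170 172 170 171 172 170 171 173 177]Traceback (most recent call last):
  File "<stdin>", line 7, in <module>
  File "tri.py", line 11, in redtop
    return cv2.fitEllipse(cv2.convexHull(c[0]))
                                         ~^^^
IndexError: list index out of range
```

Run:
```python
from tri import *
R=[]
for f,uv in(("w1",(280,185)),("w2",(280,213)),("top",(198,278)),("side",(227,187))):
    if f[0]=="w": C,I=pickle.load(open(f+".pkl","rb"))
    else: C=cam(f); I=cv2.imread(f"pics/{f}0.png")[:,:,::-1].copy()
    t=int(np.median(I[uv[1]-3:uv[1]+4,uv[0]-3:uv[0]+4,0]))-35
    e=redtop(I,uv,t)
    r=ray(C,e[0]); R.append(r)
    X=onz(C,e[0],.0245); d=np.linalg.norm(X-C[2]); print(f,t,np.round(e[0],1),np.round(e[1],1),X.round(4),"diam",(max(e[1])*d/C[0][0,0]).round(4))
print(cross(R[0],R[1]),lsq(R[:3]),lsq(R))
```

```text
w1 135 [280.1 185.9] [58.7 60.3] [0.4502 0.1627 0.0245] diam 0.0588
w2 141 [280.  214.6] [77.4 80.2] [0.4507 0.1632 0.0245] diam 0.0587
top 152 [196.9 277.9] [23.3 24. ] [0.4482 0.1593 0.0245] diam 0.0606
side 160 [226.6 187.2] [10.7 18.2] [0.4494 0.1583 0.0245] diam 0.057
(array([0.44930864, 0.16105095, 0.01617075]), np.float64(0.0001986504655880956)) (array([0.44865316, 0.16082821, 0.01482665]), [np.float64(0.00040956235331768813), np.float64(0.0005558264504804365), np.float64(0.0009497758945112791)]) (array([0.44924791, 0.16156504, 0.02115347]), [np.float64(0.0007443170158648844), np.float64(0.0011592659827315518), np.float64(0.002058424386331792), np.float64(0.0008889694235152044)])
```

step_arm:
  targets:
    - [[0, 0, -0.27, 0, 0, 0.121], [0, 0, -0.27, 0, 0, 0.121], [0, 0, -0.27, 0, 0, 0.121], [0, 0, -0.27, 0, 0, 0.121], [0, 0, -0.27, 0, 0, 0.121], [0, 0, -0.27, 0, 0, 0.121], [0, 0, -0.27, 0, 0, 0.121], [0, 0, -0.27, 0, 0, 0.121], [0, 0, -0.27, 0, 0, 0.121], [0, 0, -0.27, 0, 0, 0.121], [0, 0, -0.27, 0, 0, 0.121], [0, 0, -0.27, 0, 0, 0.121], [0, 0, -0.27, 0, 0, 0.121], [0, 0, -0.05, 0, 0, 0], [0, 0, -0.05, 0, 0, 0], [0, 0, 0, 0, 0, 0], [0, 0, 0, 0, 0, 0]]

```text
clock: 3.67
eef_pos: [0.4498, 0.1612, 0.201]
orientation: [[-0.85, 0.527, 0.001], [0.527, 0.85, 0.0], [-0.001, 0.001, -1.0]]
force: [-0.1, 0.4, 0.9]
finger_gap: 0.0942
gripper_force: 0.0
```

step_arm:
  gripper: -1
  targets:
    - [[0, 0, 0, 0, 0, 0], [0, 0, 0, 0, 0, 0], [0, 0, 0, 0, 0, 0], [0, 0, 0, 0, 0, 0], [0, 0, 0, 0, 0, 0], [0, 0, 0, 0, 0, 0]]

```text
clock: 4.17
eef_pos: [0.4495, 0.161, 0.2004]
orientation: [[-0.851, 0.524, 0.0], [0.524, 0.851, -0.0], [-0.0, -0.0, -1.0]]
force: [0.0, -0.6, 1.5]
finger_gap: 0.0601
gripper_force: 30.0
```

step_arm:
  gripper: 0.6
  targets:
    - [[0, 0, 0, 0, 0, 0], [0, 0, 0, 0, 0, 0], [0, 0, 0, 0, 0, 0], [0, 0, 0, 0, 0, -0.121], [0, 0, 0, 0, 0, -0.121], [0, 0, 0, 0, 0, -0.121], [0, 0, 0, 0, 0, -0.121], [0, 0, 0, 0, 0, -0.121], [0, 0, 0, 0, 0, -0.121], [0, 0, 0, 0, 0, -0.121], [0, 0, 0, 0, 0, -0.121], [0, 0, 0, 0, 0, -0.121], [0, 0, 0, 0, 0, -0.121], [0, 0, 0, 0, 0, -0.121], [0, 0, 0, 0, 0, -0.121], [0, 0, 0, 0, 0, -0.121], [0, 0, 0, 0, 0, 0], [0, 0, 0, 0, 0, 0]]

```text
clock: 5.67
eef_pos: [0.4494, 0.1612, 0.2002]
orientation: [[0.523, 0.853, -0.0], [0.853, -0.523, -0.0], [-0.0, 0.0, -1.0]]
force: [0.6, -0.3, 0.3]
finger_gap: 0.075
gripper_force: 0.0
```

step_arm:
  gripper: -1
  targets:
    - [[0, 0, 0, 0, 0, 0], [0, 0, 0, 0, 0, 0], [0, 0, 0, 0, 0, 0], [0, 0, 0, 0, 0, 0], [0, 0, 0, 0, 0, 0]]

```text
clock: 6.08
eef_pos: [0.4495, 0.1608, 0.2004]
orientation: [[0.526, 0.851, -0.0], [0.851, -0.526, 0.0], [0.0, -0.0, -1.0]]
force: [0.5, -0.5, 0.1]
finger_gap: 0.0605
gripper_force: 30.0
```

step_arm:
  targets:
    - [[0, 0, 0.4, 0, 0, 0], [0, 0, 0.8, 0, 0, 0], [0, 0, 0.8, 0, 0, 0], [0, 0, 0.8, 0, 0, 0], [0, 0, 0.4, 0, 0, 0], [0.14, -0.9, 0.25, 0, 0, 0], [0.14, -0.9, 0.25, 0, 0, 0], [0.14, -0.9, 0.25, 0, 0, 0], [0.14, -0.9, 0.25, 0, 0, 0], [0.14, -0.9, 0.25, 0, 0, 0], [0.14, -0.9, 0.25, 0, 0, 0], [0.14, -0.9, 0.25, 0, 0, 0], [0.14, -0.9, 0.25, 0, 0, 0], [0.14, -0.9, 0.25, 0, 0, 0], [0.14, -0.9, 0.25, 0, 0, 0], [0.14, -0.9, 0.25, 0, 0, 0], [0.14, -0.9, 0.25, 0, 0, 0], [0, 0, 0, 0, 0, 0], [0, 0, 0, 0, 0, 0], [0, 0, 0, 0, 0, 0]]

```text
clock: 7.75
eef_pos: [0.4996, -0.1626, 0.3866]
orientation: [[0.526, 0.85, -0.0], [0.85, -0.526, 0.0], [0.0, -0.0, -1.0]]
force: [-0.4, 0.6, -1.4]
finger_gap: 0.0599
gripper_force: 30.0
```

```bash
python3 w.py w3
```

```text
[[377.1, 0.0, 278.8], [0.0, 377.1, 209.7], [0.0, 0.0, 1.0]] [ 0.5428795  -0.0911539   0.36514355]
red (array([278.6, 276.8]), array([128.2, 128.4])) 12911.0 [ 0.4528 -0.2358  0.0245]
red (array([109. ,  29.7]), array([ 74.6, 112.7])) 6088.5 [0.4508 0.0333 0.0245]
white (array([291.4, 169.9]), array([34.9, 46. ])) 1242.0 [ 0.5193 -0.1503  0.0245]
white (array([293.2, 171.6]), array([70.2, 70.9])) 486.5 [ 0.5198 -0.1526  0.0245]
[-19.4  18.2  41.1 108.8 -14.   58.1  -3.9]
```

View pics/w3.png

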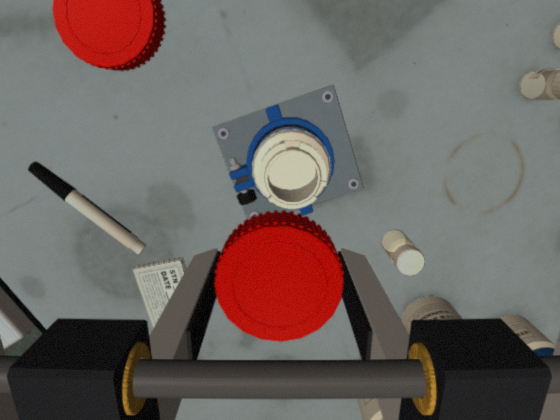

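The held red cap is at (279,277), the open jar at (293,172) with its knob at (247,197), and the vial at (404,255). The cap is level in the hand. I zoom in on the rim and take a second view.

step_arm:
  targets:
    - [[-0.5, -0.8, 0, 0, 0, 0], [-0.5, -0.8, 0, 0, 0, 0], [0, 0, 0, 0, 0, 0], [0, 0, 0, 0, 0, 0], [0, 0, 0, 0, 0, 0]]

```text
clock: 8.22
eef_pos: [0.4702, -0.2099, 0.3863]
orientation: [[0.525, 0.851, -0.0], [0.851, -0.525, 0.001], [0.0, -0.0, -1.0]]
force: [0.5, -0.0, -0.1]
finger_gap: 0.06
gripper_force: 30.0
```

```bash
python3 w.py w4
python3 - <<'E'
from h import *
a=cv2.imread("pics/w3.png")[120:222,240:345]; b=cv2.imread("pics/w4.png")[50:152,240:345]
f=lambda x:cv2.resize(x,(400,390),interpolation=cv2.INTER_CUBIC)
cv2.imwrite("pics/crop2.png",np.hstack([f(a),f(b)]))
E
```

```text
[[377.1, 0.0, 278.8], [0.0, 377.1, 209.7], [0.0, 0.0, 1.0]] [ 0.51336965 -0.13836508  0.36488391]
red (array([467.4, 302.3]), array([40.6, 77.6])) 2210.0 [ 0.5739 -0.4107  0.0245]
red (array([278.7, 276.8]), array([128.1, 128.5])) 12910.0 [ 0.4236 -0.283   0.0245]
white (array([292.6,  97.6]), array([46., 48.])) 1726.5 [ 0.5238 -0.1435  0.0245]
white (array([291.5,  97. ]), array([70.3, 71.5])) 916.0 [ 0.5232 -0.1426  0.0245]
[-15.   17.2  42.5 110.2 -13.7  57.7   2. ]
```

View pics/crop2.png

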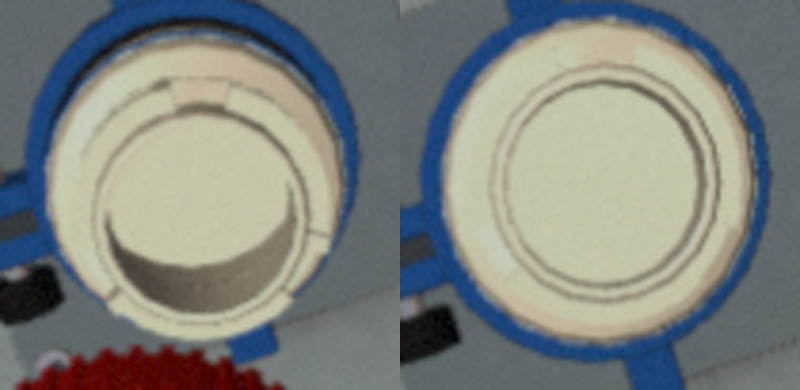

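The rim ring is clear in both views: at about (293,175) in w3 and (294,98) in w4, roughly 59 px across, which matches the 42 mm neck. Next I fit the ellipses and triangulate.

Run:
```python
from tri import *
R=[]
for f,s in(("w3",(293,175.2)),("w4",(293.7,97.9))):
    C,I=pickle.load(open(f+".pkl","rb")); g=cv2.cvtColor(I,cv2.COLOR_RGB2GRAY).astype(np.float32)
    c=np.array(s)
    for it in range(4):
        th=np.radians(np.arange(0,360,3)); r=np.arange(26.5,31.5,.1)
        x=(c[0]+np.outer(np.cos(th),r)).astype(np.float32); y=(c[1]+np.outer(np.sin(th),r)).astype(np.float32)
        v=cv2.remap(g,x,y,cv2.INTER_CUBIC); k=v.argmin(1); dep=np.median(v,1)-v.min(1)
        ok=(k>2)&(k<len(r)-3)&(dep>6)
        P=np.c_[x[range(len(th)),k],y[range(len(th)),k]][ok]
        for _ in range(4):
            e=cv2.fitEllipse(P); d=abs(np.hypot(*(P-e[0]).T)-np.mean(e[1])/2); P=P[d<max(1.0,2*np.median(d))]
        c=np.array(e[0])
    R.append(ray(C,e[0])); print(f,len(P),np.round(e[0],2),np.round(e[1],2),np.degrees(0),onz(C,e[0],.098).round(4))
print(cross(*R))
```

```text
w3 116 [292.16 176.37] [55.71 56.2 ] 0.0 [ 0.5224 -0.1419  0.098 ]
w4 88 [293.45  99.74] [56.45 58.01] 0.0 [ 0.5212 -0.1439  0.098 ]
(array([ 0.52155456, -0.14414762,  0.08636003]), np.float64(8.643607103035423e-05))
```

```bash
cat > cal.py <<'E'
from tri import *
from scipy.optimize import least_squares
from scipy.spatial.transform import Rotation as Ro
c=optics.camera_info("wrist"); K=np.array(c["mtx"]); k1=c["k1"]; HE=np.array(c["hand_eye"])
Td=np.array([[.525,.851,0],[.851,-.525,0],[0,0,-1]])
def pr(tool,X,p,f):   # X world, tool=(pos)
    t=Td.T@(np.array(X)-tool); x=(HE[:3,:3]@Ro.from_rotvec(p[:3]).as_matrix()).T@(t-HE[:3,3]-p[3:6])
    q=np.array([x[0],-x[1]])/-x[2]; q=q*(1+k1*(q@q)); return K[:2,:2]@q*f+K[:2,2]
cap=[.4495,.161,.0245]
obs=[((.4493,.1614,.4045),(280.1,185.9),cap),((.4498,.1615,.3097),(280,214.6),cap),((0,0,.1759),(278.6,276.8),(0,0,0)),
 ((.4996,-.1626,.3866),(292.5,176.0),None),((.4702,-.2099,.3863),(293.5,99.0),None)]
def res(p,h=None,full=True):
    r=[]
    for T,uv,X in obs:
        if X is None: X=[p[7],p[8],.098]
        r+=list((pr(np.array(T),X,p,1+p[6])-uv)/1.0)
    r+=list(p[:3]/.01)+list(p[3:6]/.002)+[p[6]/SF]
    return r
for SF in(1e-6,.01,.04):
    s=least_squares(res,[0]*7+[.52,-.145],x_scale=[.01]*3+[.002]*3+[.02,.01,.01])
    print(SF,s.x.round(4),np.round(s.fun[:10],1))
E
python3 cal.py
```

```text
1e-06 [ 0.0076  0.0023  0.0023 -0.0041  0.0011 -0.0053 -0.      0.5213 -0.1453] [-0.  -0.6 -0.5 -1.6  0.4  1.9 -0.1  0.9  0.1 -0.8]
0.01 [ 0.0056  0.0024  0.0023 -0.0037  0.0011 -0.0044 -0.0152  0.5218 -0.1447] [-0.  -0.4 -0.5 -1.5  0.4  1.7 -0.1  0.5  0.1 -0.4]
0.04 [ 5.000e-04  2.500e-03  2.300e-03 -2.800e-03  1.100e-03 -2.000e-03
 -5.320e-02  5.230e-01 -1.433e-01] [-0.   0.1 -0.5 -1.4  0.4  1.2 -0.1 -0.7  0.1  0.6]
```

step_arm:
  targets:
    - [[0.024, 0.254, 0, 0, 0, -0.1164], [0.024, 0.254, 0, 0, 0, -0.1164], [0.024, 0.254, 0, 0, 0, -0.1164], [0.024, 0.254, 0, 0, 0, -0.1164], [0.024, 0.254, 0, 0, 0, -0.1164], [0.024, 0.254, 0, 0, 0, -0.1164], [0.024, 0.254, 0, 0, 0, -0.1164], [0.024, 0.254, 0, 0, 0, -0.1164], [0.024, 0.254, 0, 0, 0, -0.1164], [0.024, 0.254, 0, 0, 0, -0.1164], [0.024, 0.254, 0, 0, 0, -0.1164], [0.024, 0.254, 0, 0, 0, -0.1164], [0.024, 0.254, 0, 0, 0, -0.1164], [0.024, 0.254, 0, 0, 0, -0.1164], [0.024, 0.254, 0, 0, 0, -0.1164], [0.024, 0.254, 0, 0, 0, -0.1164], [0.024, 0.254, 0, 0, 0, -0.1164], [0.024, 0.254, 0, 0, 0, -0.1164], [0, 0, 0, 0, 0, 0], [0, 0, 0, 0, 0, 0]]

```text
clock: 9.93
eef_pos: [0.4831, -0.0728, 0.3862]
orientation: [[0.478, -0.878, -0.0], [-0.878, -0.478, -0.0], [-0.0, 0.0, -1.0]]
force: [-0.0, 0.2, -0.2]
finger_gap: 0.0601
gripper_force: 30.0
```

step_arm:
  targets:
    - [[0, 0, 0, 0, 0, 0], [0, 0, 0, 0, 0, 0]]

```text
clock: 10.1
eef_pos: [0.4828, -0.0741, 0.3864]
orientation: [[0.475, -0.88, 0.0], [-0.88, -0.475, 0.0], [-0.0, -0.0, -1.0]]
force: [-0.6, 0.2, -0.2]
finger_gap: 0.06
gripper_force: 30.0
```

```bash
python3 w.py w5
python3 - <<'E'
from h import *
print(sensors.observe()["eef_pos"],sensors.observe()["orientation"].round(3).tolist())
a=cv2.imread("pics/w4.png")[50:152,240:345]; b=cv2.imread("pics/w5.png")[50:152,230:335]
f=lambda x:cv2.resize(x,(400,390),interpolation=cv2.INTER_CUBIC)
cv2.imwrite("pics/crop3.png",np.hstack([f(a),f(b)]))
E
```

```text
[[377.1, 0.0, 278.8], [0.0, 377.1, 209.7], [0.0, 0.0, 1.0]] [ 0.5218679  -0.1463983   0.36493832]
red (array([276. , 279.5]), array([125.2, 140.1])) 13593.0 [0.4416 0.0081 0.0245]
white (array([277.8, 102.8]), array([74.3, 75.4])) 4396.5 [ 0.5208 -0.1423  0.0245]
[ -50.4   22.5   68.4  114.1  -24.4   59.6 -122.3]
[ 0.48281192 -0.07417082  0.38638418] [[0.475, -0.88, 0.0], [-0.88, -0.475, 0.0], [-0.0, -0.0, -1.0]]
```

View pics/crop3.png

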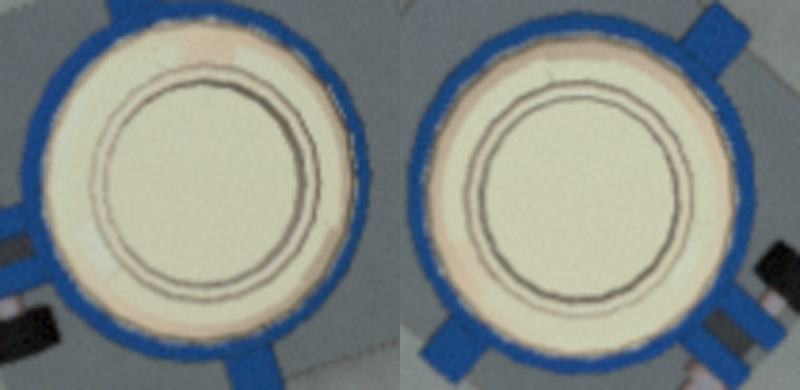

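Both crops show the outer rim ring clearly, about 60 px across, at roughly (293.8,97.6) in w4 and (276.9,102) in w5. I refit on that ring.

```bash
cat > fit.py <<'E'
from tri import *
def ring(f,s,r0,r1):
    C,I=pickle.load(open(f+".pkl","rb")); g=cv2.cvtColor(I,cv2.COLOR_RGB2GRAY).astype(np.float32); c=np.array(s)
    for it in range(5):
        th=np.radians(np.arange(0,360,2)); r=np.arange(r0,r1,.1)
        x=(c[0]+np.outer(np.cos(th),r)).astype(np.float32); y=(c[1]+np.outer(np.sin(th),r)).astype(np.float32)
        v=cv2.remap(g,x,y,cv2.INTER_CUBIC); k=v.argmin(1); ok=(k>2)&(k<len(r)-3)&(np.median(v,1)-v.min(1)>4)
        P=np.c_[x[range(len(th)),k],y[range(len(th)),k]][ok]
        for _ in range(4):
            e=cv2.fitEllipse(P); d=abs(np.hypot(*(P-e[0]).T)-np.mean(e[1])/2); P=P[d<max(.8,2*np.median(d))]
        c=np.array(e[0])
    print(f,len(P),np.round(e[0],2),np.round(e[1],2),onz(C,e[0],.098).round(4)); return e[0],ray(C,e[0])
if __name__=="__main__":
    _,a=ring("w3",(293,175.3),27.3,31); _,b=ring("w4",(293.8,97.6),28.3,32.5); _,d=ring("w5",(276.9,102),28.3,32.5)
    print(cross(a,b),cross(b,d))
E
python3 fit.py
```

```text
w3 172 [292.16 176.39] [55.78 56.17] [ 0.5224 -0.1419  0.098 ]
w4 179 [293.32  97.45] [59.32 61.31] [ 0.522  -0.1426  0.098 ]
w5 180 [276.59 101.72] [59.04 60.98] [ 0.5221 -0.1434  0.098 ]
(array([ 0.52209073, -0.14265812,  0.09411425]), np.float64(3.6768459595883755e-05)) (array([ 0.52229524, -0.14305432,  0.08167309]), np.float64(0.0005516776092427406))
```

step_arm:
  targets:
    - [[0.13, -0.23, -0.1, 0, 0, 0.035], [0.13, -0.23, -0.1, 0, 0, 0.035], [0.13, -0.23, -0.1, 0, 0, 0.035], [0.13, -0.23, -0.1, 0, 0, 0.035], [0.13, -0.23, -0.1, 0, 0, 0.035], [0.13, -0.23, -0.3, 0, 0, 0.035], [0.13, -0.23, -0.3, 0, 0, 0.035], [0.13, -0.23, -0.4, 0, 0, 0.035], [0.13, -0.23, -0.4, 0, 0, 0.035], [0.13, -0.23, -0.4, 0, 0, 0.035], [0, 0, -0.3, 0, 0, 0], [0, 0, -0.15, 0, 0, 0], [0, 0, 0, 0, 0, 0], [0, 0, 0, 0, 0, 0], [0, 0, 0, 0, 0, 0]]

```text
clock: 11.4
eef_pos: [0.522, -0.1426, 0.3044]
orientation: [[0.746, -0.666, 0.001], [-0.666, -0.746, 0.0], [0.0, -0.001, -1.0]]
force: [-0.6, -1.1, -0.9]
finger_gap: 0.0602
gripper_force: 30.0
```

Run:
```python
from h import *
S,I=snap("side","side1.png"); T,J=snap("top","top1.png")
s=sensors.observe(); print(s["eef_pos"],s["joint_pos"].round(1),s["force"].round(2),s["moment"].round(2))
a=cv2.resize(I[190:290,190:310],(400,333),interpolation=2); b=cv2.resize(J[200:300,260:380],(400,333),interpolation=2)
cv2.imwrite("pics/crop4.png",np.hstack([a,b]))
```

```text
[ 0.52198243 -0.14257758  0.30435856] [-28.1  31.8  52.4 110.9 -31.6  52.8 -91.7] [-0.21  0.32 -0.27] [ 0.05  0.15 -0.03]
```

View pics/crop4.png

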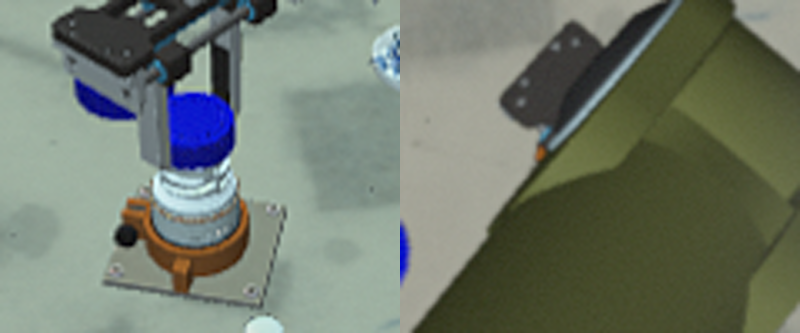

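The cap (shown blue, because the colour channels are swapped) hangs level, just above and centred on the jar mouth. I lower it gently.

step_arm:
  targets:
    - [[0, 0, -0.04, 0, 0, 0], [0, 0, -0.04, 0, 0, 0], [0, 0, -0.04, 0, 0, 0], [0, 0, -0.04, 0, 0, 0], [0, 0, -0.04, 0, 0, 0], [0, 0, -0.04, 0, 0, 0], [0, 0, -0.04, 0, 0, 0], [0, 0, -0.03, 0, 0, 0], [0, 0, 0, 0, 0, 0], [0, 0, 0, 0, 0, 0]]

```text
clock: 12.33
eef_pos: [0.522, -0.1429, 0.2946]
orientation: [[0.746, -0.666, 0.0], [-0.666, -0.746, -0.0], [0.0, -0.0, -1.0]]
force: [1.5, -0.9, -0.5]
finger_gap: 0.0604
gripper_force: 30.0
```

step_arm:
  targets:
    - [[0, 0, -0.02, 0, 0, 0], [0, 0, -0.02, 0, 0, 0], [0, 0, -0.02, 0, 0, 0], [0, 0, -0.02, 0, 0, 0], [0, 0, 0, 0, 0, 0], [0, 0, 0, 0, 0, 0]]

```text
clock: 12.83
eef_pos: [0.522, -0.1429, 0.2922]
orientation: [[0.746, -0.666, 0.0], [-0.666, -0.746, -0.0], [0.0, -0.0, -1.0]]
force: [2.3, -1.8, 0.6]
finger_gap: 0.0604
gripper_force: 30.0
```

step_arm:
  targets:
    - [[0.01, -0.01, -0.02, 0, 0, 0], [0.01, -0.01, -0.02, 0, 0, 0], [0, 0, -0.02, 0, 0, 0], [0, 0, 0, 0, 0, 0], [0, 0, 0, 0, 0, 0], [0, 0, 0, 0, 0, 0]]

```text
clock: 13.33
eef_pos: [0.5223, -0.1434, 0.2904]
orientation: [[0.746, -0.666, -0.0], [-0.666, -0.746, 0.001], [-0.001, -0.0, -1.0]]
force: [-1.3, 0.6, 8.6]
finger_gap: 0.0601
gripper_force: 30.0
```

The cap has touched at riding height with 8.6 N. Now I turn anticlockwise in steps of about 7°, smaller than the 10° free window, and watch the vertical force.

step_arm:
  targets:
    - [[0, 0, 0, 0, 0, 0.03], [0, 0, 0, 0, 0, 0.03], [0, 0, 0, 0, 0, 0.03], [0, 0, 0, 0, 0, 0.03], [0, 0, 0, 0, 0, 0]]

```text
clock: 13.75
eef_pos: [0.5224, -0.1436, 0.2905]
orientation: [[0.822, -0.57, 0.0], [-0.57, -0.822, 0.0], [-0.0, -0.0, -1.0]]
force: [-0.3, -0.0, 5.4]
finger_gap: 0.0599
gripper_force: 30.0
```

```bash
cat > o.py <<'E'
from bench import sensors
for _ in range(1):
    s=sensors.observe(); print(s["eef_pos"].round(4),s["force"].round(1),s["moment"].round(2),s["joint_pos"].round(0))
E
python3 o.py
```

```text
[ 0.5224 -0.1436  0.2905] [-0.3 -0.   5.4] [ 0.03  0.22 -0.07] [-26.  32.  50. 111. -31.  51. -85.]
```

step_arm:
  targets:
    - [[0, 0, -0.005, 0, 0, 0.03], [0, 0, 0, 0, 0, 0.03], [0, 0, 0, 0, 0, 0.03], [0, 0, 0, 0, 0, 0.03], [0, 0, 0, 0, 0, 0]]

```text
clock: 14.17
eef_pos: [0.5225, -0.1436, 0.2905]
orientation: [[0.884, -0.468, 0.0], [-0.468, -0.884, 0.0], [0.0, -0.0, -1.0]]
force: [0.5, -1.3, 6.9]
finger_gap: 0.0601
gripper_force: 30.0
```

step_arm:
  targets:
    - [[0, 0, -0.005, 0, 0, 0.03], [0, 0, 0, 0, 0, 0.03], [0, 0, 0, 0, 0, 0.03], [0, 0, 0, 0, 0, 0.03], [0, 0, 0, 0, 0, 0]]

```text
clock: 14.58
eef_pos: [0.5225, -0.1437, 0.2904]
orientation: [[0.934, -0.358, 0.0], [-0.358, -0.934, 0.0], [0.0, -0.0, -1.0]]
force: [-1.2, -0.1, 9.1]
finger_gap: 0.0604
gripper_force: 30.0
```

step_arm:
  targets:
    - [[0, 0, 0, 0, 0, 0.03], [0, 0, 0, 0, 0, 0.03], [0, 0, 0, 0, 0, 0.03], [0, 0, 0, 0, 0, 0.03], [0, 0, 0, 0, 0, 0]]

```text
clock: 15.0
eef_pos: [0.5225, -0.1436, 0.2904]
orientation: [[0.97, -0.244, 0.0], [-0.244, -0.97, 0.0], [0.0, -0.0, -1.0]]
force: [-0.6, 0.0, 9.8]
finger_gap: 0.0605
gripper_force: 30.0
```

step_arm:
  targets:
    - [[0, 0, 0, 0, 0, 0.03], [0, 0, 0, 0, 0, 0.03], [0, 0, 0, 0, 0, 0.03], [0, 0, 0, 0, 0, 0.03], [0, 0, 0, 0, 0, 0]]

```text
clock: 15.42
eef_pos: [0.5225, -0.1437, 0.2904]
orientation: [[0.992, -0.126, 0.0], [-0.126, -0.992, 0.0], [0.0, -0.0, -1.0]]
force: [-0.5, 0.1, 9.4]
finger_gap: 0.0602
gripper_force: 30.0
```

step_arm:
  targets:
    - [[0, 0, 0, 0, 0, 0.03], [0, 0, 0, 0, 0, 0.03], [0, 0, 0, 0, 0, 0.03], [0, 0, 0, 0, 0, 0.03], [0, 0, 0, 0, 0, 0]]

```text
clock: 15.83
eef_pos: [0.5225, -0.1437, 0.2904]
orientation: [[1.0, -0.007, 0.0], [-0.007, -1.0, 0.0], [0.0, -0.0, -1.0]]
force: [-1.0, -0.3, 9.3]
finger_gap: 0.06
gripper_force: 30.0
```

step_arm:
  targets:
    - [[0, 0, 0, 0, 0, 0.03], [0, 0, 0, 0, 0, 0.03], [0, 0, 0, 0, 0, 0.03], [0, 0, 0, 0, 0, 0.03], [0, 0, 0, 0, 0, 0]]

```text
clock: 16.25
eef_pos: [0.5225, -0.1437, 0.2904]
orientation: [[0.994, 0.113, 0.0], [0.113, -0.994, 0.0], [0.001, -0.0, -1.0]]
force: [-0.3, -0.4, 9.7]
finger_gap: 0.0601
gripper_force: 30.0
```

step_arm:
  targets:
    - [[0, 0, 0, 0, 0, 0.03], [0, 0, 0, 0, 0, 0.03], [0, 0, 0, 0, 0, 0.03], [0, 0, 0, 0, 0, 0.03], [0, 0, 0, 0, 0, 0]]

```text
clock: 16.67
eef_pos: [0.5225, -0.1437, 0.2904]
orientation: [[0.973, 0.231, 0.0], [0.231, -0.973, 0.0], [0.0, -0.0, -1.0]]
force: [-0.1, -0.6, 9.3]
finger_gap: 0.0605
gripper_force: 30.0
```

step_arm:
  targets:
    - [[0, 0, 0, 0, 0, 0.03], [0, 0, 0, 0, 0, 0.03], [0, 0, 0, 0, 0, 0.03], [0, 0, 0, 0, 0, 0.03], [0, 0, 0, 0, 0, 0]]

```text
clock: 17.08
eef_pos: [0.5225, -0.1436, 0.2904]
orientation: [[0.938, 0.346, 0.0], [0.346, -0.938, 0.0], [0.001, -0.0, -1.0]]
force: [0.3, -0.6, 9.2]
finger_gap: 0.0601
gripper_force: 30.0
```

step_arm:
  targets:
    - [[0, 0, 0, 0, 0, 0.03], [0, 0, 0, 0, 0, 0.03], [0, 0, 0, 0, 0, 0.03], [0, 0, 0, 0, 0, 0.03], [0, 0, 0, 0, 0, 0]]

```text
clock: 17.5
eef_pos: [0.5225, -0.1437, 0.2904]
orientation: [[0.89, 0.456, 0.0], [0.456, -0.89, 0.0], [0.0, 0.0, -1.0]]
force: [0.4, 0.0, 9.7]
finger_gap: 0.0599
gripper_force: 30.0
```

step_arm:
  targets:
    - [[0, 0, 0, 0, 0, 0.03], [0, 0, 0, 0, 0, 0.03], [0, 0, 0, 0, 0, 0.03], [0, 0, 0, 0, 0, 0.03], [0, 0, 0, 0, 0, 0]]

```text
clock: 17.92
eef_pos: [0.5225, -0.1436, 0.2904]
orientation: [[0.829, 0.559, 0.0], [0.559, -0.829, 0.0], [0.0, 0.0, -1.0]]
force: [0.5, -0.5, 8.1]
finger_gap: 0.0601
gripper_force: 30.0
```

step_arm:
  targets:
    - [[0, 0, 0, 0, 0, 0.03], [0, 0, 0, 0, 0, 0.03], [0, 0, 0, 0, 0, 0.03], [0, 0, 0, 0, 0, 0.03], [0, 0, 0, 0, 0, 0]]

```text
clock: 18.33
eef_pos: [0.5222, -0.1436, 0.2898]
orientation: [[0.756, 0.654, -0.001], [0.654, -0.756, 0.0], [-0.001, -0.001, -1.0]]
force: [1.0, -0.3, -0.2]
finger_gap: 0.0599
gripper_force: 30.0
```

The force dropped to zero, so the lugs are over the gaps. I lower gently.

step_arm:
  targets:
    - [[0, 0, -0.02, 0, 0, 0], [0, 0, -0.02, 0, 0, 0], [0, 0, -0.02, 0, 0, 0], [0, 0, 0, 0, 0, 0], [0, 0, 0, 0, 0, 0]]

```text
clock: 18.75
eef_pos: [0.5224, -0.1434, 0.2881]
orientation: [[0.757, 0.653, -0.0], [0.653, -0.757, 0.0], [-0.0, -0.0, -1.0]]
force: [-0.4, -0.1, -0.4]
finger_gap: 0.0604
gripper_force: 30.0
```

step_arm:
  targets:
    - [[0, 0, -0.03, 0, 0, 0], [0, 0, -0.03, 0, 0, 0], [0, 0, -0.03, 0, 0, 0], [0, 0, -0.03, 0, 0, 0], [0, 0, 0, 0, 0, 0], [0, 0, 0, 0, 0, 0]]

```text
clock: 19.25
eef_pos: [0.5224, -0.1435, 0.2846]
orientation: [[0.757, 0.653, -0.0], [0.653, -0.757, 0.0], [-0.0, -0.0, -1.0]]
force: [1.0, 0.5, -0.0]
finger_gap: 0.0605
gripper_force: 30.0
```

step_arm:
  targets:
    - [[0, 0, -0.02, 0, 0, 0], [0, 0, -0.02, 0, 0, 0], [0, 0, -0.02, 0, 0, 0], [0, 0, 0, 0, 0, 0], [0, 0, 0, 0, 0, 0]]

```text
clock: 19.67
eef_pos: [0.5225, -0.1435, 0.2828]
orientation: [[0.757, 0.653, -0.0], [0.653, -0.757, 0.0], [-0.0, -0.0, -1.0]]
force: [-0.3, 0.3, 0.1]
finger_gap: 0.0601
gripper_force: 30.0
```

step_arm:
  targets:
    - [[0, 0, -0.015, 0, 0, 0], [0, 0, -0.015, 0, 0, 0], [0, 0, 0, 0, 0, 0], [0, 0, 0, 0, 0, 0]]

```text
clock: 20.0
eef_pos: [0.5225, -0.1436, 0.2825]
orientation: [[0.757, 0.653, 0.0], [0.653, -0.757, 0.0], [0.0, -0.0, -1.0]]
force: [-3.5, 1.7, 13.2]
finger_gap: 0.0604
gripper_force: 30.0
```

step_arm:
  targets:
    - [[0, 0, 0, 0, 0, -0.03], [0, 0, 0, 0, 0, -0.03], [0, 0, -0.003, 0, 0, -0.03], [0, 0, -0.003, 0, 0, -0.03], [0, 0, 0, 0, 0, 0]]

```text
clock: 20.42
eef_pos: [0.5229, -0.1434, 0.2821]
orientation: [[0.831, 0.557, 0.001], [0.557, -0.831, -0.0], [0.001, 0.001, -1.0]]
force: [3.2, 0.9, 5.4]
finger_gap: 0.0604
gripper_force: 30.0
```

step_arm:
  targets:
    - [[0, 0, -0.003, 0, 0, -0.03], [0, 0, -0.003, 0, 0, -0.03], [0, 0, -0.003, 0, 0, -0.03], [0, 0, -0.003, 0, 0, -0.03], [0, 0, -0.003, 0, 0, -0.03], [0, 0, -0.003, 0, 0, -0.03], [0, 0, 0, 0, 0, 0]]

```text
clock: 21.0
eef_pos: [0.5227, -0.1435, 0.2815]
orientation: [[0.917, 0.399, 0.001], [0.399, -0.917, -0.0], [0.0, 0.0, -1.0]]
force: [0.0, 0.6, 5.1]
finger_gap: 0.0603
gripper_force: 30.0
```

```bash
python3 o.py
```

```text
[ 0.5227 -0.1435  0.2815] [0.  0.6 5.1] [-0.03 -0.02  0.06] [-15.  28.  35. 111. -22.  47. -35.]
```

step_arm:
  targets:
    - [[0, 0, -0.003, 0, 0, -0.03], [0, 0, -0.003, 0, 0, -0.03], [0, 0, -0.003, 0, 0, -0.03], [0, 0, -0.003, 0, 0, -0.03], [0, 0, -0.003, 0, 0, -0.03], [0, 0, -0.003, 0, 0, -0.03], [0, 0, -0.003, 0, 0, -0.03], [0, 0, -0.003, 0, 0, -0.03], [0, 0, 0, 0, 0, 0]]

```text
clock: 21.75
eef_pos: [0.5225, -0.1435, 0.2806]
orientation: [[0.985, 0.17, -0.0], [0.17, -0.985, 0.0], [0.0, -0.0, -1.0]]
force: [-0.2, 0.3, 5.6]
finger_gap: 0.06
gripper_force: 30.0
```

```bash
python3 o.py
```

```text
[ 0.5225 -0.1435  0.2806] [-0.2  0.3  5.6] [ 0.09  0.21 -0.04] [-18.  29.  38. 111. -24.  48. -47.]
```

step_arm:
  targets:
    - [[0, 0, -0.003, 0, 0, -0.03], [0, 0, -0.003, 0, 0, -0.03], [0, 0, -0.003, 0, 0, -0.03], [0, 0, -0.003, 0, 0, -0.03], [0, 0, -0.003, 0, 0, -0.03], [0, 0, -0.003, 0, 0, -0.03], [0, 0, -0.003, 0, 0, -0.03], [0, 0, -0.003, 0, 0, -0.03], [0, 0, -0.003, 0, 0, -0.03], [0, 0, -0.003, 0, 0, -0.03], [0, 0, -0.003, 0, 0, -0.03], [0, 0, 0, 0, 0, 0]]

```text
clock: 22.75
eef_pos: [0.5225, -0.1435, 0.2795]
orientation: [[0.987, -0.159, 0.0], [-0.159, -0.987, -0.0], [0.0, 0.0, -1.0]]
force: [-0.3, -0.8, 5.0]
finger_gap: 0.0601
gripper_force: 30.0
```

```bash
python3 o.py
```

```text
[ 0.5225 -0.1435  0.2795] [-0.3 -0.8  5. ] [-0.01  0.08 -0.04] [-21.  31.  43. 111. -28.  48. -63.]
```

step_arm:
  targets:
    - [[0, 0, -0.003, 0, 0, -0.03], [0, 0, -0.003, 0, 0, -0.03], [0, 0, -0.003, 0, 0, -0.03], [0, 0, -0.003, 0, 0, -0.03], [0, 0, -0.003, 0, 0, -0.03], [0, 0, -0.003, 0, 0, -0.03], [0, 0, -0.003, 0, 0, -0.03], [0, 0, -0.003, 0, 0, -0.03], [0, 0, -0.003, 0, 0, -0.03], [0, 0, -0.003, 0, 0, -0.03], [0, 0, 0, 0, 0, 0]]

```text
clock: 23.67
eef_pos: [0.5225, -0.1434, 0.2786]
orientation: [[0.895, -0.446, 0.0], [-0.446, -0.895, -0.0], [0.0, 0.0, -1.0]]
force: [0.6, 0.1, 6.3]
finger_gap: 0.0604
gripper_force: 30.0
```

```bash
python3 o.py
```

```text
[ 0.5225 -0.1434  0.2786] [0.6 0.1 6.3] [0.02 0.15 0.02] [-24.  32.  47. 112. -31.  49. -77.]
```

step_arm:
  targets:
    - [[0, 0, -0.003, 0, 0, -0.03], [0, 0, -0.003, 0, 0, -0.03], [0, 0, -0.003, 0, 0, -0.03], [0, 0, -0.002, 0, 0, -0.03], [0, 0, -0.002, 0, 0, -0.03], [0, 0, 0, 0, 0, 0]]

```text
clock: 24.17
eef_pos: [0.5226, -0.1434, 0.2783]
orientation: [[0.819, -0.574, 0.0], [-0.574, -0.819, -0.0], [0.0, -0.0, -1.0]]
force: [-0.6, 0.1, 6.3]
finger_gap: 0.0602
gripper_force: 30.0
```

```bash
python3 o.py
```

```text
[ 0.5226 -0.1434  0.2783] [-0.6  0.1  6.3] [0.1  0.14 0.02] [-26.  33.  49. 112. -33.  50. -84.]
```

step_arm:
  targets:
    - [[0, 0, -0.003, 0, 0, -0.03], [0, 0, -0.003, 0, 0, -0.03], [0, 0, -0.002, 0, 0, -0.03], [0, 0, 0, 0, 0, 0]]

```text
clock: 24.5
eef_pos: [0.5226, -0.1434, 0.2781]
orientation: [[0.764, -0.646, 0.0], [-0.646, -0.764, -0.0], [0.0, -0.0, -1.0]]
force: [0.4, -0.7, 7.0]
finger_gap: 0.0602
gripper_force: 30.0
```

```bash
python3 o.py
```

```text
[ 0.5226 -0.1434  0.2781] [ 0.4 -0.7  7. ] [ 0.09  0.12 -0.01] [-26.  34.  50. 112. -34.  50. -88.]
```

step_arm:
  targets:
    - [[0, 0, -0.002, 0, 0, -0.03], [0, 0, -0.002, 0, 0, -0.03], [0, 0, 0, 0, 0, 0]]

```text
clock: 24.75
eef_pos: [0.5226, -0.1435, 0.2779]
orientation: [[0.724, -0.69, 0.0], [-0.69, -0.724, -0.0], [0.0, -0.0, -1.0]]
force: [0.5, 0.1, 7.5]
finger_gap: 0.0606
gripper_force: 30.0
```

```bash
python3 o.py
```

```text
[ 0.5226 -0.1435  0.2779] [0.5 0.1 7.5] [ 0.1   0.13 -0.02] [-27.  34.  51. 112. -35.  51. -91.]
```

step_arm:
  targets:
    - [[0, 0, 0, 0, 0, -0.025], [0, 0, 0, 0, 0, -0.025], [0, 0, 0, 0, 0, 0]]

```text
clock: 25.0
eef_pos: [0.5226, -0.1435, 0.278]
orientation: [[0.688, -0.725, 0.0], [-0.725, -0.688, -0.0], [0.0, -0.0, -1.0]]
force: [-0.4, 0.1, 6.4]
finger_gap: 0.0597
gripper_force: 30.0
```

```bash
python3 o.py
```

```text
[ 0.5226 -0.1435  0.278 ] [-0.4  0.1  6.4] [0.07 0.22 0.04] [-27.  35.  52. 112. -35.  51. -94.]
```

step_arm:
  targets:
    - [[0, 0, 0, 0, 0, -0.02], [0, 0, 0, 0, 0, -0.02], [0, 0, 0, 0, 0, 0]]

```text
clock: 25.25
eef_pos: [0.5226, -0.1438, 0.2781]
orientation: [[0.659, -0.752, 0.001], [-0.752, -0.659, -0.001], [0.001, 0.0, -1.0]]
force: [0.7, -2.9, 5.5]
finger_gap: 0.0602
gripper_force: 30.0
```

```bash
python3 o.py
```

```text
[ 0.5226 -0.1438  0.2781] [ 0.7 -2.9  5.5] [-0.57 -0.02  0.35] [-28.  35.  52. 112. -36.  51. -96.]
```

The stop is felt: 0.35 N m at 90° of turn, at about -19.9 mm. I release and lift clear.

step_arm:
  gripper: 0.9
  targets:
    - [[0, 0, 0, 0, 0, 0], [0, 0, 0, 0, 0, 0], [0, 0, 0, 0, 0, 0], [0, 0, 0, 0, 0, 0], [0, 0, 0, 0, 0, 0], [0, 0, 0.3, 0, 0, 0], [0, 0, 0.6, 0, 0, 0], [0, 0, 0.8, 0, 0, 0], [0, 0, 0.8, 0, 0, 0], [0, 0, 0.8, 0, 0, 0], [0, 0, 0, 0, 0, 0], [0, 0, 0, 0, 0, 0], [0, 0, 0, 0, 0, 0]]

```text
clock: 26.33
eef_pos: [0.5223, -0.1432, 0.3766]
orientation: [[0.661, -0.75, -0.0], [-0.75, -0.661, 0.001], [-0.0, -0.0, -1.0]]
force: [-0.7, -0.3, 0.1]
finger_gap: 0.0892
gripper_force: 0.0
```

```bash
python3 w.py w6
python3 - <<'E'
from tri import *
C,I=pickle.load(open("w6.pkl","rb")); print(proj(C,[.5225,-.1435,.1025]),onz(C,redtop(I,tuple(map(float,proj(C,[.5225,-.1435,.1025]))),130)[0],.1025))
_,S=snap("side"); a=cv2.resize(S[190:290,190:310],(400,333),interpolation=2); b=cv2.resize(I,(444,333))
cv2.imwrite("pics/crop5.png",np.hstack([a,b])[:,:790,::-1])
E
```

```text
[[377.1, 0.0, 278.8], [0.0, 377.1, 209.7], [0.0, 0.0, 1.0]] [ 0.57678616 -0.2047675   0.35513493]
red (array([209.8, 341.1]), array([45.4, 86.5])) 2759.5 [0.4715 0.0222 0.0245]
red (array([279.3, 215.2]), array([82.9, 83.5])) 5431.5 [ 0.5078 -0.1271  0.0245]
[ -33.8   27.6   59.8  107.5  -27.3   60.8 -101.6]
[279.17977525 218.6228709 ] [ 0.52347069 -0.1445772   0.1025    ]
```

View pics/crop5.png

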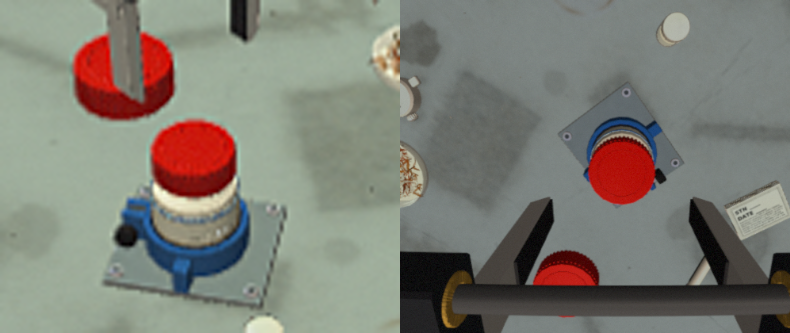

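The cap sits level on the jar at side-crop (193,160), wrist (279,215), centred within about 1.5 mm. The gripper is clear, and the stop was felt at the home height. Handing in.

```bash
python3 -c "
from bench import workorder
print(workorder.sign_off())"
```

```text
the job is handed in; nothing more can be done
None
```

I screwed the red cap onto the jar until its stop (about 0.35 N m, estimated 19.9 mm below the rim), released it and handed the job in at about 26 s; no verdict came back.

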